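# Rake loose pencils into a tight row against the fence

### The arm

A 6-joint arm with a two-finger parallel gripper is mounted at the origin on a cart in front of the work surface, level with it; the furniture and walls round the work are solid. World frame = base frame: x ahead of the robot, y to its left, z up, the work surface at z = 0. Lengths are in mm, angles in rad, forces in N, time in s.
With the tool pointing down it reaches from about 350 to 975 mm from the base axis. Payload 4.9 kg.
Tool frame: the origin (TCP) lies midway between the tips of the shut fingers; the grasp point (between the pads) lies 19 mm behind it; z points along the fingers, y is the line along which they close (so a half turn about z gives the same grasp; the last joint's range is limited). The gripper opens to 85 mm and grips with 20 to 120 N. Pads are 22 mm wide; open, the fingers measure 114 mm over their backs; the gripper's body (76 mm by 85 mm) begins 54 mm behind the grasp point. The pads swing forward as they close: fully open they stand 13 mm farther back than shut.
Start: joints at [-1.339, 0.053, 1.613, -0, 1.476, -0.119], TCP at [214.775, -586.919, 231.304] pointing down, gripper open.
Joint ranges: [-3.01, 3.01], [-1.01, 2.22], [0.06, 2.58], [-1.02, 4.17], [0.09, 2.62], [-3.14, 3.14]. Speed limits (rad/s): [2.57, 2.57, 3.14, 3.14, 3.14, 3.14].

### API

Orientations are given as a 3x3 rotation matrix whose columns are the frame's x, y, z axes.
In Python, from station import r, cams gives the robot as it stands.
- The arm moves only by the tool arm_command, never from a script. Its argument "plan" is a list of rows, each an object of numbers: "wx", "wy", "wz": the turn, a rotation vector about the tool's x, y, z in units of 5 degrees (1.0 is 5 degrees); "dx", "dy", "dz": the shift along the tool's x, y, z in cm; "jaw": the finger opening in cm, from 0 to 8.54. In form: [{"wx": .., "wy": .., "wz": .., "dx": .., "dy": .., "dz": .., "jaw": ..}, ...]. A call has 1 to 10 rows; each row shifts and turns the commanded pose from where the row before left it, along the tool's axes as they then stand; what a row does not reach is not made up. A row lasts 1/10 s, in which the tool goes at most 50 mm and 8.59 degrees, less where a joint would pass 70% of its speed; a pose out of reach is approached as far as the arm can. A call is refused whole if a number of a shift passes 5 or a number of a turn 1, either way. A call with a gripper value outside its range is refused whole. The fingers move at their own pace and stop on an object; "force" is the grip in N (left out, the last holds). Time passes only in rows, so rows that do not move let the fingers close. It gives the time, the measured TCP pose, the force, the opening and the grip force at its end, in the units of the state.
- r.get_state(): the state, without advancing time (a new reading comes with each control period).
- cams.camera(name): name is "scene" or "top" or "wrist"; returns the picture (384x512x3 uint8, blue, green, red); there is no depth.
- cams.camera_info(name): a dict with "mtx" (3x3 intrinsics, pixels), "k1" (the pictures are not rectified: a ray, as slopes to the right and down, at radius r is drawn at 1 + k1 r^2 times it, then the intrinsics apply), "world_to_cam" (4x4, takes a point from world to camera coordinates); the wrist camera has in their place "hand_eye" (4x4, takes a point from camera to tool coordinates, whose origin is the TCP and whose axes are the flange's). Camera axes: x right, y up, looking along -z (the intrinsics and any distortion apply to the point x, -y, -z); pixel columns grow to the right and rows downward; lengths in mm; the calibration is good to about 2 mm. A picture is of the moment at which its call begins: read the wrist's pose just before it. camera_info takes no time and is no camera call.
- r.finish_job(): hands the job in; it is judged then, once.
The state is a dict: "time": time; "joint_pos": joint angles; "dq": joint speeds; "effort": joint torques, N m; "tcp_pos": TCP position; "ee_rot": TCP orientation; "force": force on the tool from outside, world axes, zero at the start; "torque": the same for the moment, N m; "gripper_width": finger opening in mm; "grasp_force": force on a finger pad.
Only numpy, scipy, OpenCV 4.12 (cv2) and the standard library are available. Lean on these libraries where they do the work, as an engineer would, in place of code of your own. Each camera call takes 0.05 s, during which the arm holds its last target. There are 200 camera calls.

### The job

Take the hand rake and comb the four pencils strewn on the plywood board up against the wooden fence, so that they lie flat in parallel rows, side by side without gaps; go on until the floating fence bears on the steel bar behind it, and press the row home there at roughly 8 to 12 newtons for a second, never at more than 20. Touch the pencils with the rake only, then stand the rake back on its teeth where you took it from, and leave everything else alone.

Things in the scene. Friction and masses are not known exactly. Their poses are not given: they have to be found in the camera images.
- board: plywood board fixed to the bench, 240 mm (its x) by 400 mm (its y) by 12 mm thick; origin: centre of its underside, z up, so its top is 12 mm above the bench. The fence is at its -y end; the pencils lie on the rest of it.
- fence: floating wooden fence strip, 190 mm long (x), 18 mm thick, 21 mm high over the board. Origin: middle of the lower edge of its face, which looks to its +y; axes as the board's. It rides on pins before a clamped dark steel bar (36 mm high with its knobs): a push of 2 N slides it back (-y) through its free play, 2 to 20 mm and not measured, until it bears solidly on the bar.
- pencil_a: carpenter's pencil, flat: 168 mm long (x), about 12 mm wide (y), 7 mm thick (z), 12 g, lying flat on the board; one end sharpened. Origin: centre of its underside. The four are alike, strewn askew over the board to the +y side of the fence, two pointing the other way.
- pencil_b: carpenter's pencil, flat: 168 mm long (x), about 12 mm wide (y), 7 mm thick (z), 12 g, lying flat on the board; one end sharpened. Origin: centre of its underside. The four are alike, strewn askew over the board to the +y side of the fence, two pointing the other way.
- pencil_c: carpenter's pencil, flat: 168 mm long (x), about 12 mm wide (y), 7 mm thick (z), 12 g, lying flat on the board; one end sharpened. Origin: centre of its underside. The four are alike, strewn askew over the board to the +y side of the fence, two pointing the other way.
- pencil_d: carpenter's pencil, flat: 168 mm long (x), about 12 mm wide (y), 7 mm thick (z), 12 g, lying flat on the board; one end sharpened. Origin: centre of its underside. The four are alike, strewn askew over the board to the +y side of the fence, two pointing the other way.
- rake: hand rake standing on its teeth, 250 g, 78 mm high. Head 144 mm long (x), 30 mm deep (y), 16 to 28 mm above its foot; below it 11 steel teeth 26 mm deep (y -13 to 13 mm) in a row 140 mm long. Upright wooden grip 64 mm (x) by 24 mm (y), 28 to 78 mm above the foot, gripped across its 24 mm. Origin: middle of the foot of the teeth, z up. Both sides alike; head roughly along the fence.
- nail_tin: round tin, 68 mm across, 32 mm high, bystander; origin: centre of its underside
- masking_tape: roll of tape lying flat, 68 mm across, 24 mm high, bystander; origin: centre of its underside
- paint_pot: plastic paint pot with screw lid, 58 mm across, 62 mm high, bystander; origin: centre of its underside

How it is judged (in metres and radians):
On the way, in this order (a step that is already met when the one before it is completed fails the run):
1. the rake is lifted off the bench (height (world z) of rake above 0.02 m), for 0.2 s.
2. all four pencils lie in a tight parallel row at the fence while the rake presses the row and the fence home with more than 6 N for 0.4 s (angle between the x axis of each of pencil_a, pencil_b, pencil_c, pencil_d and the x axis of fence, either way round below 0.07 rad and y of pencil_a in the frame of fence between 0 and 0.048 m and x of pencil_a in the frame of fence between -0.06 and 0.06 m and z of pencil_a in the frame of board between 0.008 and 0.016 m and y of pencil_b in the frame of fence between 0 and 0.048 m and x of pencil_b in the frame of fence between -0.06 and 0.06 m and z of pencil_b in the frame of board between 0.008 and 0.016 m and y of pencil_c in the frame of fence between 0 and 0.048 m and x of pencil_c in the frame of fence between -0.06 and 0.06 m and z of pencil_c in the frame of board between 0.008 and 0.016 m and y of pencil_d in the frame of fence between 0 and 0.048 m and x of pencil_d in the frame of fence between -0.06 and 0.06 m and z of pencil_d in the frame of board between 0.008 and 0.016 m and contact force between fence and anything else above 6 N and (contact force between rake and pencil_a above 4 N or contact force between rake and pencil_b above 4 N or contact force between rake and pencil_c above 4 N or contact force between rake and pencil_d above 4 N)), for 0.4 s.
At the end, for the whole second after the job is handed in: Every pencil lies flat on the board (4 mm), parallel to the fence (0.07 rad), its middle at most 48 mm before the fence's face and 60 mm from the fence's middle lengthwise; the rake stands upright (0.1 rad) on the bench within 50 mm of where it stood; pencils and rake at rest (angle between the x axis of each of pencil_a, pencil_b, pencil_c, pencil_d and the x axis of fence, either way round below 0.07 rad and y of pencil_a in the frame of fence between 0 and 0.048 m and x of pencil_a in the frame of fence between -0.06 and 0.06 m and z of pencil_a in the frame of board between 0.008 and 0.016 m and y of pencil_b in the frame of fence between 0 and 0.048 m and x of pencil_b in the frame of fence between -0.06 and 0.06 m and z of pencil_b in the frame of board between 0.008 and 0.016 m and y of pencil_c in the frame of fence between 0 and 0.048 m and x of pencil_c in the frame of fence between -0.06 and 0.06 m and z of pencil_c in the frame of board between 0.008 and 0.016 m and y of pencil_d in the frame of fence between 0 and 0.048 m and x of pencil_d in the frame of fence between -0.06 and 0.06 m and z of pencil_d in the frame of board between 0.008 and 0.016 m and linear speed of each of pencil_a, pencil_b, pencil_c, pencil_d, rake below 0.02 m/s and distance of rake from where it was at the start of the episode below 0.05 m and angle between rake's own z axis and vertical below 0.1 rad and height (world z) of rake below 0.006 m); the robot touches nothing.
It fails at once if the fence is pressed with more than 22 N (contact force between fence and anything else above 22 N).
It fails at once if the robot itself touches a pencil (contact force between any of the fingers, the arm and pencil_a above 0.5 N or contact force between any of the fingers, the arm and pencil_b above 0.5 N or contact force between any of the fingers, the arm and pencil_c above 0.5 N or contact force between any of the fingers, the arm and pencil_d above 0.5 N).
It fails at once if a bystander is moved more than 20 mm (distance of any of nail_tin, masking_tape, paint_pot from where it was at the start of the episode above 0.02 m).
It also fails if it takes over 64 s, if anything falls off the work surface, if the arm or the gripper's body presses on something with over 40 N, if the wrist force passes 120 N, or if a joint passes its speed limit or range.

## Working session

There is one attempt and no reset: what is moved stays moved. The work goes in short steps, Python scripts to look and compute and a tool call to move; the robot and the scene stay as the last step left them, time stands still between calls to the robot, and variables do not carry over. Pictures are saved under pics/ and viewed, at most 13 in all, crops included, and the job is handed in when it is done.

Besides the shell and the picture viewer there is one more tool, called after "Request:" as name(argument=value, ...), one argument or row to a line, values as JSON. arm_command: Moves the arm, as the interface text tells. Its arguments: {"type":"object","properties":{"plan":{"type":"array","items":{"type":"object","properties":{"wx":{"type":"number"},"wy":{"type":"number"},"wz":{"type":"number"},"dx":{"type":"number"},"dy":{"type":"number"},"dz":{"type":"number"},"jaw":{"type":"number"}}}},"force":{"type":"number"}},"required":["plan"]}

```bash
mkdir -p pics; ls
python3 - <<'E'
from station import r, cams
import cv2,numpy as np
for n in("scene","top"):
    cv2.imwrite(f"pics/{n}0.png",cams.camera(n))
    i=cams.camera_info(n);print(n,np.round(i["mtx"],1).tolist(),i["k1"],np.round(i["world_to_cam"],3).tolist())
s=r.get_state();print(s)
print(cams.camera_info("wrist"))
E
```

```text
pics
scene [[490.8, 0.0, 251.5], [0.0, 490.8, 203.2], [0.0, 0.0, 1.0]] -0.01889090486720029 [[0.772, -0.635, -0.014, -571.195], [0.47, 0.556, 0.685, -269.647], [-0.427, -0.536, 0.728, -972.96], [0.0, 0.0, 0.0, 1.0]]
top [[392.5, 0.0, 253.7], [0.0, 392.5, 192.5], [0.0, 0.0, 1.0]] 0.015085564634594002 [[-0.004, -1.0, -0.002, -102.23], [0.979, -0.004, 0.202, -655.457], [-0.202, -0.001, 0.979, -958.165], [0.0, 0.0, 0.0, 1.0]]
{'time': 0.1, 'joint_pos': array([-1.33901843e+00,  5.32997830e-02,  1.61416013e+00,  3.24556125e-06,
        1.47600633e+00, -1.19007279e-01]), 'dq': array([ 0.00100536,  0.00031018, -0.00150307,  0.00051902,  0.00012495,
       -0.00065085]), 'effort': array([-2.65000608e-04, -3.94907999e+01, -3.71361637e+01, -1.33101430e-04,
        3.96989679e-03,  6.77328785e-06]), 'tcp_pos': array([ 214.63793968, -586.38521462,  230.1783628 ]), 'ee_rot': array([[ 9.39103342e-01,  3.43634590e-01, -4.27234153e-04],
       [ 3.43634781e-01, -9.39101597e-01,  1.82423014e-03],
       [ 2.25652302e-04, -1.85995314e-03, -9.99998245e-01]]), 'force': array([ 0.72757649, -0.15610648, -0.15687414]), 'torque': array([-0.01988742, -0.02416517,  0.03503746]), 'grasp_force': 0.0, 'gripper_width': 85.45469206537047}
{'mtx': array([[271.30236027,   0.        , 258.57447989],
       [  0.        , 271.30236027, 188.12433591],
       [  0.        ,   0.        ,   1.        ]]), 'k1': 0.016970380052047873, 'hand_eye': array([[-4.73285975e-04,  9.53936599e-01,  3.00007900e-01,
         7.62925424e+01],
       [ 9.99999633e-01,  6.65905901e-04, -5.39806485e-04,
         6.71502396e-01],
       [-7.14718194e-04,  3.00007535e-01, -9.53936564e-01,
        -1.42269096e+02],
       [ 0.00000000e+00,  0.00000000e+00,  0.00000000e+00,
         1.00000000e+00]])}
```

View pics/top0.png

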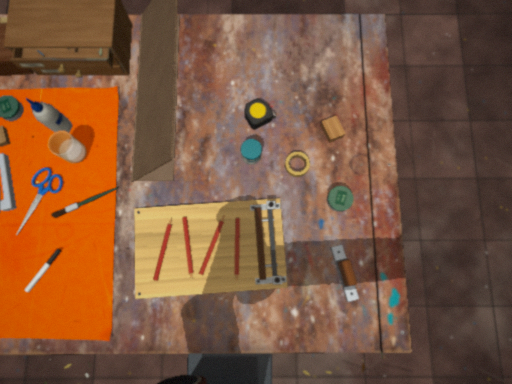

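View pics/scene0.png

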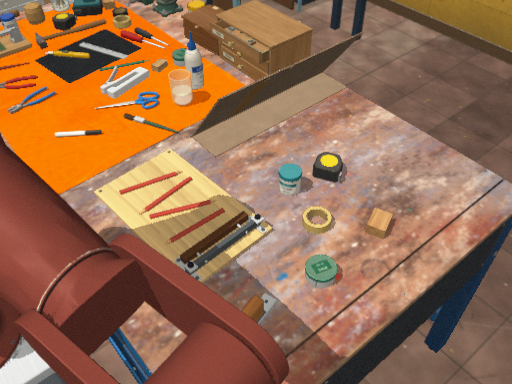

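Top view: board at px (135–285, 200–298), with the fence (dark strip, x≈261) and the bar (x≈273) at its right, i.e. at -y. The four red pencils are at x≈163, 188, 211 and 238. The rake is at (345,273). I'll enlarge that part.

```bash
cat > h.py <<'E'
from station import r, cams
import cv2,numpy as np
def px2w(n,uv,z):
    i=cams.camera_info(n);K=i["mtx"];k=i["k1"];T=np.array(i["world_to_cam"])
    p=cv2.undistortPoints(np.float64(uv).reshape(-1,1,2),K,np.array([k,0,0,0.]))[:,0]
    d=np.c_[p[:,0],-p[:,1],-np.ones(len(p))]@T[:3,:3]
    c=-T[:3,:3].T@T[:3,3]
    return c+d*((z-c[2])/d[:,2])[:,None]
E
python3 - <<'E'
from h import *
im=cv2.imread("pics/top0.png")[190:310,125:375]
cv2.imwrite("pics/c0.png",cv2.resize(im,None,fx=3.2,fy=3.2,interpolation=cv2.INTER_CUBIC))
full=cv2.imread("pics/top0.png").astype(int)
b,g,rr=full[...,0],full[...,1],full[...,2]
m=((rr>g*1.9)&(rr>70)&(b<90)).astype(np.uint8); m[:205]=0;m[295:]=0;m[:,:140]=0;m[:,250:]=0
n,l,st,c=cv2.connectedComponentsWithStats(m)
for k in range(1,n):
    if st[k,4]<40: continue
    y,x=np.where(l==k); w=px2w("top",np.c_[x,y],19)[:,:2]
    (cx,cy),(a,bb),t=cv2.minAreaRect(w.astype(np.float32))
    u=np.linalg.svd(w-w.mean(0))[2][0]; s=(w-w.mean(0))@u
    print(st[k],"mid",np.round((w.mean(0)+u*(s.max()+s.min())/2),1),"len",round(np.ptp(s)),"ang",round(np.degrees(np.arctan(u[1]/u[0])),1))
E
```

```text
[183 217  10  56 201] mid [525.4  72.5] len 147 ang 8.5
[235 219   4  55 175] mid [520.9 -59.2] len 143 ang -0.5
[200 221  23  53 188] mid [517.9   9. ] len 147 ang -21.0
[154 224  17  56 214] mid [506.9 138.3] len 148 ang -12.3
```

View pics/c0.png

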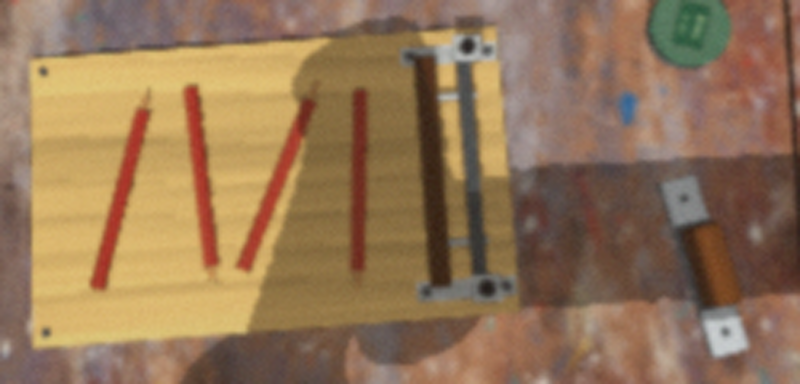

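Run:
```python
from h import *
f=lambda L:np.array(L)/3.2+[125,190]
P=lambda L,z:np.round(px2w("top",f(L),z)[:,:2],1)
ang=lambda a,b:np.degrees(np.arctan2(*(b-a)[::-1]))
F=P([(432,285),(414,58)],33);print("fence",F,F.mean(0),ang(*F))
B=P([(34,348),(31,58),(498,25),(519,308)],12);print("board",B,B.mean(0),ang(B[0],B[1]),ang(B[3],B[2]),ang(B[0],B[3]),ang(B[1],B[2]))
R=P([(663,182),(696,176),(748,350),(715,357)],28);print("rake",R,R.mean(0),ang(R[3],R[0]),ang(R[2],R[1]))
G=P([(705,222),(720,222),(742,302),(712,309)],78);print("grip",G,G.mean(0))
```

```text
fence [[ 434.  -120.1]
 [ 619.4 -106.4]] [ 526.7  -113.25] 4.226149587064047
board [[ 385.3  203.8]
 [ 624.2  220.2]
 [ 651.2 -178.6]
 [ 415.1 -191.6]] [518.95  13.45] 3.927077836339518 3.1516042759954233 -85.68995342068455 -86.12680822330282
rake [[ 516.  -310.9]
 [ 520.8 -338.2]
 [ 382.5 -372.7]
 [ 377.1 -346.1]] [ 449.1   -341.975] 14.220504818256394 14.00699600772409
grip [[ 481.8 -332.3]
 [ 481.7 -343.9]
 [ 421.2 -357.5]
 [ 416.  -334.2]] [ 450.175 -341.975]
```

Request:
arm_command(
  plan=[
    {"wz": 1},
    {"wz": 0.2, "dx": 3.2, "dy": -2, "dz": 0.9},
    {"dx": 3.2, "dy": -2, "dz": 0.9},
    {"dx": 3.2, "dy": -2, "dz": 0.9},
    {"dx": 3.2, "dy": -2, "dz": 0.9},
    {"dx": 3.2, "dy": -2, "dz": 0.9},
    {"dx": 3.2, "dy": -2, "dz": 0.9},
    {"dx": 3.2, "dy": -2, "dz": 0.9},
    {"dx": 3.2, "dy": -2, "dz": 0.9},
    {"dx": 3.1, "dy": -2, "dz": 0.8},
  ],
)

```text
$.plan[0]: bad value
```

Request:
arm_command(
  plan=[
    {},
    {},
  ],
)

```text
$.plan[0]: bad value
```

```bash
cat >> h.py <<'E'
def wrist():
    s=r.get_state();im=cams.camera("wrist");return s,im
def wpx(s,uv,z):
    i=cams.camera_info("wrist");H=np.array(i["hand_eye"]);R=np.array(s["ee_rot"]);t=np.array(s["tcp_pos"])
    p=cv2.undistortPoints(np.float64(uv).reshape(-1,1,2),i["mtx"],np.array([i["k1"],0,0,0.]))[:,0]
    d=np.c_[p[:,0],-p[:,1],-np.ones(len(p))]@(R@H[:3,:3]).T
    c=R@H[:3,3]+t
    return c+d*((z-c[2])/d[:,2])[:,None]
def st():
    s=r.get_state();R=s["ee_rot"]
    print("t",round(s["time"],2),"tcp",np.round(s["tcp_pos"],1),"yaw",round(np.degrees(np.arctan2(R[1,0],R[0,0])),2),"tilt",np.round(R[:2,2],4),"F",np.round(s["force"],2),"w",round(s["gripper_width"],1),"g",round(s["grasp_force"],1))
    return s
E
python3 - <<'E'
from h import *
import pickle
st();s,im=wrist();pickle.dump(s,open("s1.pkl","wb"));cv2.imwrite("pics/w1.png",im)
E
```

```text
t 0.1 tcp [ 214.6 -586.4  230.2] yaw 20.1 tilt [-0.0004  0.0018] F [ 0.73 -0.16 -0.16] w 85.5 g 0.0
```

View pics/w1.png

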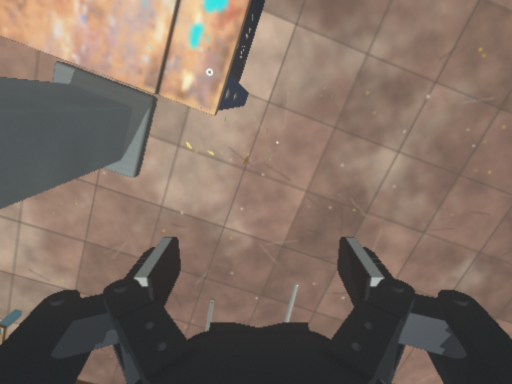

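The plan was refused because rows need every field. The view only shows the bench corner and the fingers, since the arm hasn't moved. I'll send full rows.

Request:
arm_command(
  plan=[
    {"wx": 0, "wy": 0, "wz": 1, "dx": 0, "dy": 0, "dz": 0, "jaw": 8.5},
    {"wx": 0, "wy": 0, "wz": 0.2, "dx": 3.2, "dy": -2, "dz": 0.9, "jaw": 8.5},
    {"wx": 0, "wy": 0, "wz": 0, "dx": 3.2, "dy": -2, "dz": 0.9, "jaw": 8.5},
    {"wx": 0, "wy": 0, "wz": 0, "dx": 3.2, "dy": -2, "dz": 0.9, "jaw": 8.5},
    {"wx": 0, "wy": 0, "wz": 0, "dx": 3.2, "dy": -2, "dz": 0.9, "jaw": 8.5},
    {"wx": 0, "wy": 0, "wz": 0, "dx": 3.2, "dy": -2, "dz": 0.9, "jaw": 8.5},
    {"wx": 0, "wy": 0, "wz": 0, "dx": 3.2, "dy": -2, "dz": 0.9, "jaw": 8.5},
    {"wx": 0, "wy": 0, "wz": 0, "dx": 3.2, "dy": -2, "dz": 0.9, "jaw": 8.5},
    {"wx": 0, "wy": 0, "wz": 0, "dx": 3.2, "dy": -2, "dz": 0.9, "jaw": 8.5},
    {"wx": 0, "wy": 0, "wz": 0, "dx": 3.1, "dy": -2, "dz": 0.8, "jaw": 8.5},
  ],
  force=60,
)

```text
time: 1.15
tcp_pos: [449.5, -340.4, 150.5]
ee_rot: [[0.97, 0.244, -0.0], [0.244, -0.97, 0.0], [-0.0, -0.001, -1.0]]
force: [-0.1, 0.3, 0.6]
gripper_width: 85.0
grasp_force: 0.0
```

Request:
arm_command(
  plan=[
    {"wx": 0, "wy": 0, "wz": 0, "dx": 0, "dy": 0, "dz": 0, "jaw": 8.5},
    {"wx": 0, "wy": 0, "wz": 0, "dx": 0, "dy": 0, "dz": 0, "jaw": 8.5},
  ],
)

```text
time: 1.35
tcp_pos: [448.9, -341.3, 150.7]
ee_rot: [[0.969, 0.245, -0.001], [0.245, -0.969, 0.0], [-0.001, -0.001, -1.0]]
force: [-0.1, -0.7, 0.7]
gripper_width: 84.9
grasp_force: 0.0
```

Run:
```python
from h import *
import pickle
st();s,im=wrist();pickle.dump(s,open("s1.pkl","wb"));cv2.imwrite("pics/w1b.png",im)
```

```text
t 1.35 tcp [ 448.9 -341.3  150.7] yaw 14.2 tilt [-0.0011  0.0004] F [-0.06 -0.65  0.72] w 84.9 g 0.0
```

View pics/w1b.png

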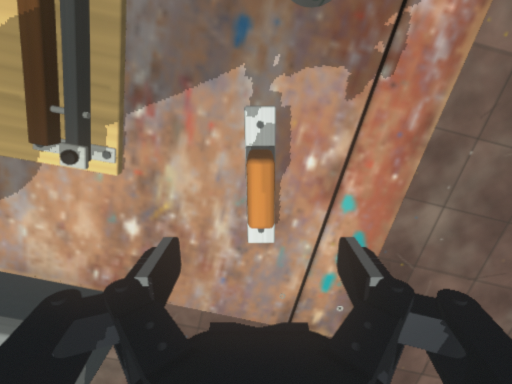

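The rake is straight below the fingers: head corners (246,107), (275,107), (273,242), (248,242), and aligned.

Run:
```python
from h import *
import pickle
s=pickle.load(open("s1.pkl","rb"))
w=wpx(s,[(246,107),(275,107),(273.5,242),(248,242)],28);print(w[:,:2].round(1),w.mean(0).round(1))
m=(w[0]+w[1]-w[2]-w[3])/2;print(np.degrees(np.arctan2(m[1],m[0])),np.hypot(*m[:2]))
print("tool off", (s["ee_rot"].T@(w.mean(0)-s["tcp_pos"])).round(1))
w=wpx(s,[(40,146),(19,0),(59,0)],33);print(w.round(1))
```

```text
[[ 516.4 -312.9]
 [ 523.  -339.2]
 [ 386.4 -374.7]
 [ 379.6 -347.7]] [ 451.3 -343.6   28. ]
14.40882564510493 141.15194207997615
tool off [  1.9   3.  122.7]
[[ 433.6 -132.3   33. ]
 [ 551.2 -115.9   33. ]
 [ 559.5 -146.8   33. ]]
```

Request:
arm_command(
  plan=[
    {"wx": 0, "wy": 0, "wz": 0, "dx": 0.1, "dy": 0.2, "dz": 2.7, "jaw": 8.5},
    {"wx": 0, "wy": 0, "wz": 0, "dx": 0, "dy": 0, "dz": 2.7, "jaw": 8.5},
    {"wx": 0, "wy": 0, "wz": 0, "dx": 0, "dy": 0, "dz": 2.7, "jaw": 8.5},
    {"wx": 0, "wy": 0, "wz": 0, "dx": 0, "dy": 0, "dz": 2.7, "jaw": 6},
    {"wx": 0, "wy": 0, "wz": 0, "dx": 0, "dy": 0, "dz": 0, "jaw": 3},
    {"wx": 0, "wy": 0, "wz": 0, "dx": 0, "dy": 0, "dz": 0, "jaw": 1.5},
    {"wx": 0, "wy": 0, "wz": 0, "dx": 0, "dy": 0, "dz": 0, "jaw": 1.5},
    {"wx": 0, "wy": 0, "wz": 0, "dx": 0, "dy": 0, "dz": 0, "jaw": 1.5},
    {"wx": 0, "wy": 0, "wz": 0, "dx": 0, "dy": 0, "dz": 0, "jaw": 1.5},
    {"wx": 0, "wy": 0, "wz": 0, "dx": 0, "dy": 0, "dz": 0, "jaw": 1.5},
  ],
  force=100,
)

```text
time: 2.4
tcp_pos: [451.2, -345.3, 45.7]
ee_rot: [[0.97, 0.244, 0.002], [0.244, -0.97, -0.003], [0.001, 0.004, -1.0]]
force: [-3.4, -0.6, 6.5]
gripper_width: 22.7
grasp_force: 98.9
```

Request:
arm_command(
  plan=[
    {"wx": 0, "wy": 0, "wz": 0, "dx": 0, "dy": 0, "dz": 0, "jaw": 1.5},
    {"wx": 0, "wy": 0, "wz": 0, "dx": 0, "dy": 0, "dz": 0, "jaw": 1.5},
  ],
)

```text
time: 2.6
tcp_pos: [451.2, -345.2, 45.6]
ee_rot: [[0.97, 0.244, 0.002], [0.244, -0.97, -0.003], [0.001, 0.004, -1.0]]
force: [-2.4, -1.6, 6.3]
gripper_width: 22.7
grasp_force: 98.9
```

```bash
python3 -c "
from h import *
st()"
```

```text
t 2.6 tcp [ 451.2 -345.2   45.6] yaw 14.1 tilt [ 0.002  -0.0035] F [-2.44 -1.62  6.25] w 22.7 g 98.9
```

Request:
arm_command(
  plan=[
    {"wx": 0, "wy": 0, "wz": 0, "dx": 0, "dy": 0, "dz": -1.5, "jaw": 1.5},
    {"wx": 0, "wy": 0, "wz": 0, "dx": 0, "dy": 0, "dz": -2.2, "jaw": 1.5},
    {"wx": 0, "wy": 0, "wz": 0, "dx": 0, "dy": 0, "dz": -2.2, "jaw": 1.5},
    {"wx": 0, "wy": 0, "wz": 0, "dx": 0, "dy": 0, "dz": -2.2, "jaw": 1.5},
    {"wx": 0, "wy": 0, "wz": 1, "dx": 0, "dy": 0, "dz": 0, "jaw": 1.5},
    {"wx": 0, "wy": 0, "wz": 1, "dx": 0, "dy": 0, "dz": 0, "jaw": 1.5},
    {"wx": 0, "wy": 0, "wz": 0, "dx": 0.5, "dy": -2, "dz": 0, "jaw": 1.5},
    {"wx": 0, "wy": 0, "wz": 0, "dx": 0.7, "dy": -4, "dz": 0, "jaw": 1.5},
    {"wx": 0, "wy": 0, "wz": 0, "dx": 0.7, "dy": -4, "dz": 0, "jaw": 1.5},
    {"wx": 0, "wy": 0, "wz": 0, "dx": 0.7, "dy": -4, "dz": 0, "jaw": 1.5},
  ],
  force=120,
)

```text
time: 3.6
tcp_pos: [465.8, -200.3, 124.5]
ee_rot: [[0.997, 0.071, -0.0], [0.071, -0.997, 0.001], [-0.0, -0.001, -1.0]]
force: [-0.1, -1.0, -1.5]
gripper_width: 22.5
grasp_force: 118.1
```

Request:
arm_command(
  plan=[
    {"wx": 0, "wy": 0, "wz": 0, "dx": 0.7, "dy": -4, "dz": 0, "jaw": 1.5},
    {"wx": 0, "wy": 0, "wz": 0, "dx": 0.7, "dy": -4, "dz": 0, "jaw": 1.5},
    {"wx": 0, "wy": 0, "wz": 0, "dx": 0.7, "dy": -4, "dz": 0, "jaw": 1.5},
    {"wx": 0, "wy": 0, "wz": 0, "dx": 0.7, "dy": -4, "dz": 0, "jaw": 1.5},
    {"wx": 0, "wy": 0, "wz": 0, "dx": 0.7, "dy": -4, "dz": 0, "jaw": 1.5},
    {"wx": 0, "wy": 0, "wz": 0, "dx": 0.7, "dy": -4, "dz": 0, "jaw": 1.5},
    {"wx": 0, "wy": 0, "wz": 0, "dx": 0.7, "dy": -4, "dz": 0, "jaw": 1.5},
    {"wx": 0, "wy": 0, "wz": 0, "dx": 0.7, "dy": -4, "dz": 0, "jaw": 1.5},
    {"wx": 0, "wy": 0, "wz": 0, "dx": 0.7, "dy": -4, "dz": 0, "jaw": 1.5},
    {"wx": 0, "wy": 0, "wz": 0, "dx": 0.3, "dy": -2, "dz": 0, "jaw": 1.5},
  ],
)

```text
time: 4.6
tcp_pos: [504.2, 184.7, 124.7]
ee_rot: [[0.997, 0.074, -0.0], [0.074, -0.997, 0.001], [-0.0, -0.001, -1.0]]
force: [0.7, -0.1, -2.1]
gripper_width: 22.4
grasp_force: 118.0
```

Request:
arm_command(
  plan=[
    {"wx": 0, "wy": 0, "wz": 0, "dx": 0, "dy": 0, "dz": 0, "jaw": 1.5},
    {"wx": 0, "wy": 0, "wz": 0, "dx": 0, "dy": 0, "dz": 0, "jaw": 1.5},
    {"wx": 0, "wy": 0, "wz": 0, "dx": 0, "dy": 0, "dz": 0, "jaw": 1.5},
  ],
)

```text
time: 4.9
tcp_pos: [504.5, 180.8, 124.2]
ee_rot: [[0.997, 0.071, -0.001], [0.071, -0.997, -0.0], [-0.001, 0.0, -1.0]]
force: [0.3, -0.3, -2.4]
gripper_width: 22.5
grasp_force: 118.1
```

```bash
python3 -c "
from h import *
import pickle
st();s,im=wrist();pickle.dump(s,open('s2.pkl','wb'));cv2.imwrite('pics/w2.png',im)
im=cams.camera('top');cv2.imwrite('pics/t2.png',im)"
```

```text
t 4.9 tcp [504.5 180.8 124.2] yaw 4.06 tilt [-0.0005 -0.0003] F [ 0.26 -0.34 -2.41] w 22.5 g 118.1
```

View pics/w2.png

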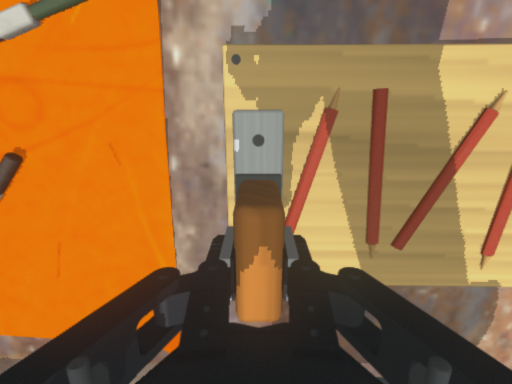

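The wrist view shows the rake held square. P4 runs from (337,89) down behind the grip at (288,232), P3 is at x≈377, P2 runs (400,245)→(500,95), and the board's left edge is at x≈224.

Run:
```python
from h import *
import pickle
s=pickle.load(open("s2.pkl","rb"))
o=np.array([526.7,-113]);a=np.radians(4.1);E=np.array([[np.cos(a),np.sin(a)],[-np.sin(a),np.cos(a)]])
def show(n,uv,z):
    w=wpx(s,uv,z)[:,:2];f=(w-o)@E.T;d=w[1]-w[0];print(n,w.round(1).tolist(),"fence fr",f.round(1).tolist(),"len",np.hypot(*d).round(),"ang",np.degrees(np.arctan(d[1]/d[0])).round(1))
show("board top",[(224,45),(512,38)],12)
show("board left",[(224,45),(226,160)],12)
show("P4",[(337,89),(288,232)],19)
show("P4 left edge",[(323,108),(286,215)],19)
show("P3",[(380,89),(371,257)],19)
show("P2",[(396,246),(504,91)],19)
show("P1",[(484,268),(512,175)],19)
show("head top",[(234,110),(285,110)],78+28)
print("tcp f",(s["tcp_pos"][:2]-o)@E.T)
```

```text
board top [[624.7, 217.4], [645.1, -19.7]] fence fr [[121.4, 322.6], [124.8, 84.6]] len 238.0 ang -85.1
board left [[624.7, 217.4], [526.9, 212.5]] fence fr [[121.4, 322.6], [23.5, 324.7]] len 98.0 ang 2.9
P4 [[596.6, 119.1], [459.1, 147.0]] fence fr [[86.3, 226.5], [-48.8, 264.1]] len 140.0 ang -11.4
P4 left edge [[580.4, 128.8], [477.4, 150.8]] fence fr [[70.8, 237.4], [-30.3, 266.7]] len 105.0 ang -12.1
P3 [[599.0, 82.6], [436.8, 58.4]] fence fr [[86.1, 189.9], [-77.4, 177.4]] len 164.0 ang 8.5
P2 [[451.3, 35.6], [604.0, -21.8]] fence fr [[-64.6, 153.6], [83.6, 85.4]] len 163.0 ang -20.6
P1 [[432.7, -60.3], [532.5, -54.3]] fence fr [[-89.9, 59.3], [10.0, 58.1]] len 100.0 ang 3.4
head top [[576.0, 199.0], [578.0, 170.1]] fence fr [[71.5, 307.7], [71.4, 278.7]] len 29.0 ang -86.0
tcp f [ -1.1045842  294.63342719]
```

Request:
arm_command(
  plan=[
    {"wx": 0, "wy": 0, "wz": 0, "dx": 0.2, "dy": -0.8, "dz": 0, "jaw": 1.5},
    {"wx": 0, "wy": 0, "wz": 0, "dx": 0, "dy": 0, "dz": 2, "jaw": 1.5},
    {"wx": 0, "wy": 0, "wz": 0, "dx": 0, "dy": 0, "dz": 2, "jaw": 1.5},
    {"wx": 0, "wy": 0, "wz": 0, "dx": 0, "dy": 0, "dz": 1.3, "jaw": 1.5},
    {"wx": 0, "wy": 0, "wz": 0, "dx": 0, "dy": 0, "dz": 0.8, "jaw": 1.5},
    {"wx": 0, "wy": 0, "wz": 0, "dx": 0, "dy": 0, "dz": 0.3, "jaw": 1.5},
    {"wx": 0, "wy": 0, "wz": 0, "dx": 0, "dy": 0, "dz": 0, "jaw": 1.5},
    {"wx": 0, "wy": 0, "wz": 0, "dx": 0, "dy": 0, "dz": 0, "jaw": 1.5},
  ],
)

```text
time: 5.8
tcp_pos: [507.0, 189.9, 61.2]
ee_rot: [[0.997, 0.071, 0.002], [0.071, -0.997, 0.0], [0.002, -0.0, -1.0]]
force: [0.6, 0.4, -1.4]
gripper_width: 22.5
grasp_force: 118.3
```

```bash
python3 -c "
from h import *
st()"
```

```text
t 5.8 tcp [507.  189.9  61.2] yaw 4.1 tilt [0.0015 0.0004] F [ 0.6   0.44 -1.39] w 22.5 g 118.3
```

Request:
arm_command(
  plan=[
    {"wx": 0, "wy": 0, "wz": 0, "dx": 0, "dy": 0, "dz": 0.1, "jaw": 1.5},
    {"wx": 0, "wy": 0, "wz": 0, "dx": 0, "dy": 0, "dz": 0.1, "jaw": 1.5},
    {"wx": 0, "wy": 0, "wz": 0, "dx": 0, "dy": 0, "dz": 0, "jaw": 1.5},
    {"wx": 0, "wy": 0, "wz": 0, "dx": 0, "dy": 0, "dz": 0, "jaw": 1.5},
  ],
)

```text
time: 6.2
tcp_pos: [506.3, 189.7, 58.4]
ee_rot: [[0.997, 0.071, 0.0], [0.071, -0.997, 0.0], [0.0, -0.0, -1.0]]
force: [-0.3, -0.8, -2.0]
gripper_width: 22.4
grasp_force: 118.3
```

Request:
arm_command(
  plan=[
    {"wx": 0, "wy": 0, "wz": 0, "dx": 0, "dy": 0, "dz": 0.1, "jaw": 1.5},
    {"wx": 0, "wy": 0, "wz": 0, "dx": 0, "dy": 0, "dz": 0.1, "jaw": 1.5},
    {"wx": 0, "wy": 0, "wz": 0, "dx": 0, "dy": 0, "dz": 0, "jaw": 1.5},
    {"wx": 0, "wy": 0, "wz": 0, "dx": 0, "dy": 0, "dz": 0, "jaw": 1.5},
  ],
)

```text
time: 6.6
tcp_pos: [506.4, 189.8, 57.8]
ee_rot: [[0.997, 0.072, -0.0], [0.072, -0.997, -0.0], [-0.0, 0.0, -1.0]]
force: [-5.2, -1.2, 6.8]
gripper_width: 22.6
grasp_force: 120.1
```

Request:
arm_command(
  plan=[
    {"wx": 0, "wy": 0, "wz": 0, "dx": 0, "dy": 0, "dz": -0.3, "jaw": 1.5},
    {"wx": 0, "wy": 0, "wz": 0, "dx": 0, "dy": 0.3, "dz": 0, "jaw": 1.5},
    {"wx": 0, "wy": 0, "wz": 0, "dx": 0, "dy": 0.6, "dz": 0, "jaw": 1.5},
    {"wx": 0, "wy": 0, "wz": 0, "dx": 0, "dy": 0.6, "dz": 0, "jaw": 1.5},
    {"wx": 0, "wy": 0, "wz": 0, "dx": 0, "dy": 0.6, "dz": 0, "jaw": 1.5},
    {"wx": 0, "wy": 0, "wz": 0, "dx": 0, "dy": 0.6, "dz": 0, "jaw": 1.5},
    {"wx": 0, "wy": 0, "wz": 0, "dx": 0, "dy": 0.6, "dz": 0, "jaw": 1.5},
    {"wx": 0, "wy": 0, "wz": 0, "dx": 0, "dy": 0.6, "dz": 0, "jaw": 1.5},
    {"wx": 0, "wy": 0, "wz": 0, "dx": 0, "dy": 0.6, "dz": 0, "jaw": 1.5},
    {"wx": 0, "wy": 0, "wz": 0, "dx": 0, "dy": 0.6, "dz": 0, "jaw": 1.5},
  ],
)

```text
time: 7.6
tcp_pos: [510.0, 138.3, 59.3]
ee_rot: [[0.997, 0.071, 0.0], [0.071, -0.997, -0.0], [0.0, 0.0, -1.0]]
force: [0.2, -0.1, -2.1]
gripper_width: 22.5
grasp_force: 118.3
```

Request:
arm_command(
  plan=[
    {"wx": 0, "wy": 0, "wz": 0, "dx": 0, "dy": 0.6, "dz": 0, "jaw": 1.5},
    {"wx": 0, "wy": 0, "wz": 0, "dx": 0, "dy": 0.6, "dz": 0, "jaw": 1.5},
    {"wx": 0, "wy": 0, "wz": 0, "dx": 0, "dy": 0.6, "dz": 0, "jaw": 1.5},
    {"wx": 0, "wy": 0, "wz": 0, "dx": 0, "dy": 0.6, "dz": 0, "jaw": 1.5},
    {"wx": 0, "wy": 0, "wz": 0, "dx": 0, "dy": 0.6, "dz": 0, "jaw": 1.5},
    {"wx": 0, "wy": 0, "wz": 0, "dx": 0, "dy": 0.6, "dz": 0, "jaw": 1.5},
    {"wx": 0, "wy": 0, "wz": 0, "dx": 0, "dy": 0.6, "dz": 0, "jaw": 1.5},
    {"wx": 0, "wy": 0, "wz": 0, "dx": 0, "dy": 0.6, "dz": 0, "jaw": 1.5},
    {"wx": 0, "wy": 0, "wz": 0, "dx": 0, "dy": 0.6, "dz": 0, "jaw": 1.5},
    {"wx": 0, "wy": 0, "wz": 0, "dx": 0, "dy": 0.6, "dz": 0, "jaw": 1.5},
  ],
)

```text
time: 8.6
tcp_pos: [514.2, 78.5, 59.3]
ee_rot: [[0.997, 0.071, -0.0], [0.071, -0.997, 0.0], [-0.0, -0.0, -1.0]]
force: [-0.5, 0.8, -2.4]
gripper_width: 22.2
grasp_force: 118.3
```

```bash
python3 -c "
from h import *
import pickle
st();s,im=wrist();pickle.dump(s,open('s3.pkl','wb'));cv2.imwrite('pics/w3.png',im)"
```

```text
t 8.6 tcp [514.2  78.5  59.3] yaw 4.1 tilt [-0.  0.] F [-0.46  0.76 -2.45] w 22.2 g 118.3
```

View pics/w3.png

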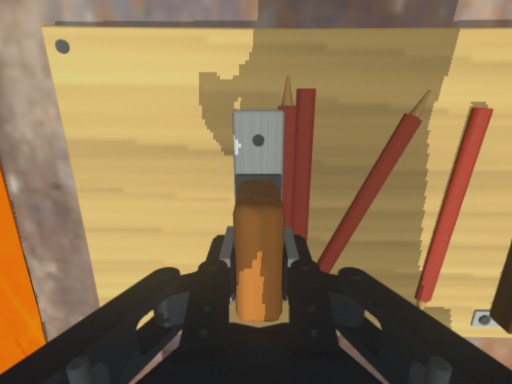

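P4 and P3 are already aligned against the rake. P2 (330,260)→(425,95) and P1 (x≈455) come next.

Request:
arm_command(
  plan=[
    {"wx": 0, "wy": 0, "wz": 0, "dx": 0, "dy": 0.5, "dz": 0, "jaw": 1.5},
    {"wx": 0, "wy": 0, "wz": 0, "dx": 0, "dy": 0.5, "dz": 0, "jaw": 1.5},
    {"wx": 0, "wy": 0, "wz": 0, "dx": 0, "dy": 0.5, "dz": 0, "jaw": 1.5},
    {"wx": 0, "wy": 0, "wz": 0, "dx": 0, "dy": 0.5, "dz": 0, "jaw": 1.5},
    {"wx": 0, "wy": 0, "wz": 0, "dx": 0, "dy": 0.5, "dz": 0, "jaw": 1.5},
    {"wx": 0, "wy": 0, "wz": 0, "dx": 0, "dy": 0.5, "dz": 0, "jaw": 1.5},
    {"wx": 0, "wy": 0, "wz": 0, "dx": 0, "dy": 0.5, "dz": 0, "jaw": 1.5},
    {"wx": 0, "wy": 0, "wz": 0, "dx": 0, "dy": 0.5, "dz": 0, "jaw": 1.5},
    {"wx": 0, "wy": 0, "wz": 0, "dx": 0, "dy": 0.5, "dz": 0, "jaw": 1.5},
    {"wx": 0, "wy": 0, "wz": 0, "dx": 0, "dy": 0.5, "dz": 0, "jaw": 1.5},
  ],
)

```text
time: 9.65
tcp_pos: [517.8, 28.7, 59.3]
ee_rot: [[0.997, 0.071, 0.0], [0.071, -0.997, 0.0], [0.0, -0.0, -1.0]]
force: [-1.0, -0.9, -2.6]
gripper_width: 22.5
grasp_force: 118.3
```

Request:
arm_command(
  plan=[
    {"wx": 0, "wy": 0, "wz": 0, "dx": 0, "dy": 0.5, "dz": 0, "jaw": 1.5},
    {"wx": 0, "wy": 0, "wz": 0, "dx": 0, "dy": 0.5, "dz": 0, "jaw": 1.5},
    {"wx": 0, "wy": 0, "wz": 0, "dx": 0, "dy": 0.5, "dz": 0, "jaw": 1.5},
    {"wx": 0, "wy": 0, "wz": 0, "dx": 0, "dy": 0.5, "dz": 0, "jaw": 1.5},
    {"wx": 0, "wy": 0, "wz": 0, "dx": 0, "dy": 0.5, "dz": 0, "jaw": 1.5},
    {"wx": 0, "wy": 0, "wz": 0, "dx": 0, "dy": 0.5, "dz": 0, "jaw": 1.5},
    {"wx": 0, "wy": 0, "wz": 0, "dx": 0, "dy": 0.5, "dz": 0, "jaw": 1.5},
    {"wx": 0, "wy": 0, "wz": 0, "dx": 0, "dy": 0.5, "dz": 0, "jaw": 1.5},
  ],
)

```text
time: 10.45
tcp_pos: [520.7, -11.2, 59.3]
ee_rot: [[0.997, 0.071, 0.0], [0.071, -0.997, 0.0], [0.0, -0.0, -1.0]]
force: [0.1, 0.7, -1.3]
gripper_width: 22.4
grasp_force: 118.4
```

```bash
python3 -c "
from h import *
import pickle
st();s,im=wrist();pickle.dump(s,open('s4.pkl','wb'));cv2.imwrite('pics/w4.png',im)"
```

```text
t 10.45 tcp [520.7 -11.2  59.3] yaw 4.1 tilt [0.     0.0001] F [ 0.05  0.72 -1.28] w 22.4 g 118.4
```

View pics/w4.png

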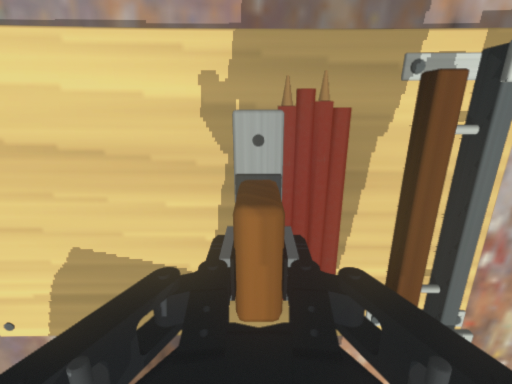

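All four are now in a row at x≈285–350, with the fence face top edge at (421,75)→(387,290). I'll measure the gap and the fence angle.

Run:
```python
from h import *
import pickle
s=pickle.load(open("s4.pkl","rb"))
def show(n,uv,z):
    w=wpx(s,uv,z);f=(w-s["tcp_pos"])@s["ee_rot"];d=w[1]-w[0];print(n,w.round(1)[:,:2].tolist(),"tool",f.round(1)[:,:2].tolist(),"ang",np.degrees(np.arctan(d[1]/d[0])).round(1))
show("fence",[(421,75),(387,290)],33)
show("fence back",[(467,75),(418,300)],33)
show("P1 outer",[(351,110),(336,270)],19)
show("P4 outer",[(293,75),(289,235)],19)
```

```text
fence [[618.4, -98.1], [472.7, -109.9]] tool [[91.2, 93.7], [-54.9, 95.0]] ang 4.6
fence back [[620.0, -124.0], [465.8, -134.4]] tool [[91.0, 119.6], [-63.5, 119.0]] ang 3.9
P1 outer [[596.7, -66.4], [477.6, -75.4]] tool [[71.9, 60.5], [-47.6, 61.0]] ang 4.3
P4 outer [[614.9, -26.8], [504.9, -35.9]] tool [[92.9, 22.3], [-17.5, 23.5]] ang 4.7
```

Request:
arm_command(
  plan=[
    {"wx": 0, "wy": 0, "wz": 0, "dx": 0, "dy": 0.3, "dz": 0, "jaw": 1.5},
    {"wx": 0, "wy": 0, "wz": 0, "dx": 0, "dy": 0.3, "dz": 0, "jaw": 1.5},
    {"wx": 0, "wy": 0, "wz": 0, "dx": 0, "dy": 0.3, "dz": 0, "jaw": 1.5},
    {"wx": 0, "wy": 0, "wz": 0, "dx": 0, "dy": 0.3, "dz": 0, "jaw": 1.5},
    {"wx": 0, "wy": 0, "wz": 0, "dx": 0, "dy": 0.3, "dz": 0, "jaw": 1.5},
    {"wx": 0, "wy": 0, "wz": 0, "dx": 0, "dy": 0.3, "dz": 0, "jaw": 1.5},
    {"wx": 0, "wy": 0, "wz": 0, "dx": 0, "dy": 0.3, "dz": 0, "jaw": 1.5},
    {"wx": 0, "wy": 0, "wz": 0, "dx": 0, "dy": 0.3, "dz": 0, "jaw": 1.5},
    {"wx": 0, "wy": 0, "wz": 0, "dx": 0, "dy": 0.2, "dz": 0, "jaw": 1.5},
    {"wx": 0, "wy": 0, "wz": 0, "dx": 0, "dy": 0, "dz": 0, "jaw": 1.5},
  ],
)

```text
time: 11.5
tcp_pos: [522.5, -37.1, 59.3]
ee_rot: [[0.997, 0.071, 0.0], [0.071, -0.997, -0.0], [0.0, 0.0, -1.0]]
force: [0.3, 0.5, -1.6]
gripper_width: 22.4
grasp_force: 118.3
```

Request:
arm_command(
  plan=[
    {"wx": 0, "wy": 0, "wz": 0, "dx": 0, "dy": 0.1, "dz": 0, "jaw": 1.5},
    {"wx": 0, "wy": 0, "wz": 0, "dx": 0, "dy": 0.1, "dz": 0, "jaw": 1.5},
    {"wx": 0, "wy": 0, "wz": 0, "dx": 0, "dy": 0.1, "dz": 0, "jaw": 1.5},
    {"wx": 0, "wy": 0, "wz": 0, "dx": 0, "dy": 0, "dz": 0, "jaw": 1.5},
  ],
)

```text
time: 11.9
tcp_pos: [522.7, -39.8, 59.3]
ee_rot: [[0.997, 0.071, 0.0], [0.071, -0.997, -0.0], [0.0, 0.0, -1.0]]
force: [-0.3, -0.0, -1.7]
gripper_width: 22.6
grasp_force: 118.3
```

Request:
arm_command(
  plan=[
    {"wx": 0, "wy": 0, "wz": 0, "dx": 0, "dy": 0.1, "dz": 0, "jaw": 1.5},
    {"wx": 0, "wy": 0, "wz": 0, "dx": 0, "dy": 0.1, "dz": 0, "jaw": 1.5},
    {"wx": 0, "wy": 0, "wz": 0, "dx": 0, "dy": 0, "dz": 0, "jaw": 1.5},
  ],
)

```text
time: 12.2
tcp_pos: [522.9, -41.9, 59.3]
ee_rot: [[0.997, 0.071, -0.0], [0.071, -0.997, -0.0], [-0.0, 0.0, -1.0]]
force: [-0.7, 0.4, -2.0]
gripper_width: 22.5
grasp_force: 118.2
```

Request:
arm_command(
  plan=[
    {"wx": 0, "wy": 0, "wz": 0, "dx": 0, "dy": 0.1, "dz": 0, "jaw": 1.5},
    {"wx": 0, "wy": 0, "wz": 0, "dx": 0, "dy": 0.1, "dz": 0, "jaw": 1.5},
    {"wx": 0, "wy": 0, "wz": 0, "dx": 0, "dy": 0, "dz": 0, "jaw": 1.5},
    {"wx": 0, "wy": 0, "wz": 0, "dx": 0, "dy": 0, "dz": 0, "jaw": 1.5},
  ],
)

```text
time: 12.6
tcp_pos: [523.0, -43.8, 59.3]
ee_rot: [[0.997, 0.071, 0.0], [0.071, -0.997, -0.0], [0.0, 0.0, -1.0]]
force: [0.0, 0.2, -1.2]
gripper_width: 22.5
grasp_force: 118.2
```

Request:
arm_command(
  plan=[
    {"wx": 0, "wy": 0, "wz": 0, "dx": 0, "dy": 0.1, "dz": 0, "jaw": 1.5},
    {"wx": 0, "wy": 0, "wz": 0, "dx": 0, "dy": 0.1, "dz": 0, "jaw": 1.5},
    {"wx": 0, "wy": 0, "wz": 0, "dx": 0, "dy": 0, "dz": 0, "jaw": 1.5},
    {"wx": 0, "wy": 0, "wz": 0, "dx": 0, "dy": 0, "dz": 0, "jaw": 1.5},
  ],
)

```text
time: 13.0
tcp_pos: [523.1, -45.8, 59.3]
ee_rot: [[0.997, 0.071, 0.0], [0.071, -0.997, -0.0], [0.0, 0.0, -1.0]]
force: [0.1, -0.7, -1.4]
gripper_width: 22.7
grasp_force: 118.2
```

Request:
arm_command(
  plan=[
    {"wx": 0, "wy": 0, "wz": 0, "dx": 0, "dy": 0.1, "dz": 0, "jaw": 1.5},
    {"wx": 0, "wy": 0, "wz": 0, "dx": 0, "dy": 0.1, "dz": 0, "jaw": 1.5},
    {"wx": 0, "wy": 0, "wz": 0, "dx": 0, "dy": 0, "dz": 0, "jaw": 1.5},
    {"wx": 0, "wy": 0, "wz": 0, "dx": 0, "dy": 0, "dz": 0, "jaw": 1.5},
  ],
)

```text
time: 13.4
tcp_pos: [523.3, -47.8, 59.3]
ee_rot: [[0.997, 0.071, 0.0], [0.071, -0.997, -0.0], [0.0, 0.0, -1.0]]
force: [-0.1, 0.9, -2.5]
gripper_width: 22.8
grasp_force: 118.2
```

Request:
arm_command(
  plan=[
    {"wx": 0, "wy": 0, "wz": 0, "dx": 0, "dy": 0.1, "dz": 0, "jaw": 1.5},
    {"wx": 0, "wy": 0, "wz": 0, "dx": 0, "dy": 0.1, "dz": 0, "jaw": 1.5},
    {"wx": 0, "wy": 0, "wz": 0, "dx": 0, "dy": 0, "dz": 0, "jaw": 1.5},
    {"wx": 0, "wy": 0, "wz": 0, "dx": 0, "dy": 0, "dz": 0, "jaw": 1.5},
  ],
)

```text
time: 13.8
tcp_pos: [523.4, -49.8, 59.3]
ee_rot: [[0.997, 0.071, -0.0], [0.071, -0.997, -0.0], [-0.0, 0.0, -1.0]]
force: [-0.7, 0.5, -2.0]
gripper_width: 22.5
grasp_force: 118.2
```

Request:
arm_command(
  plan=[
    {"wx": 0, "wy": 0, "wz": 0, "dx": 0, "dy": 0.1, "dz": 0, "jaw": 1.5},
    {"wx": 0, "wy": 0, "wz": 0, "dx": 0, "dy": 0.1, "dz": 0, "jaw": 1.5},
    {"wx": 0, "wy": 0, "wz": 0, "dx": 0, "dy": 0, "dz": 0, "jaw": 1.5},
    {"wx": 0, "wy": 0, "wz": 0, "dx": 0, "dy": 0, "dz": 0, "jaw": 1.5},
  ],
)

```text
time: 14.2
tcp_pos: [523.6, -51.8, 59.3]
ee_rot: [[0.997, 0.071, 0.0], [0.071, -0.997, -0.0], [0.0, 0.0, -1.0]]
force: [-0.3, 0.4, -1.9]
gripper_width: 22.6
grasp_force: 118.2
```

```bash
python3 -c "
from h import *
import pickle
s=st();print(s['effort'].round(2));s,im=wrist();pickle.dump(s,open('s5.pkl','wb'));cv2.imwrite('pics/w5.png',im)"
```

```text
t 14.2 tcp [523.6 -51.8  59.3] yaw 4.1 tilt [ 0.     -0.0002] F [-0.28  0.38 -1.95] w 22.6 g 118.2
[-1.000e-02 -3.327e+01 -3.366e+01  0.000e+00 -0.000e+00 -0.000e+00]
```

View pics/w5.png

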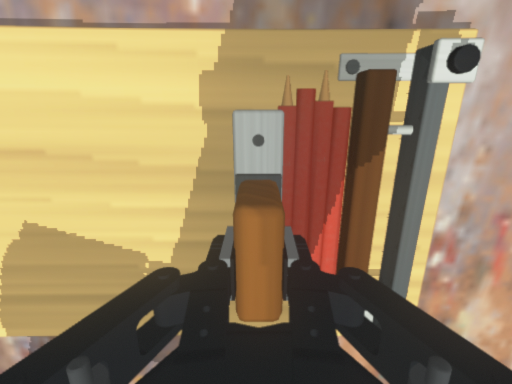

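The row is now at or nearly at the fence: fence face top (358,75)→(345,235), with a gap to the bar of about 15 px (392→408). I'll carry on.

Run:
```python
from h import *
import pickle
s=pickle.load(open("s5.pkl","rb"))
def show(n,uv,z):
    w=wpx(s,uv,z);f=(w-s["tcp_pos"])@s["ee_rot"];print(n,w.round(1)[:,:2].tolist(),"tool",f.round(1)[:,:2].tolist())
show("fence",[(358,75),(346,235)],33)
show("fence back",[(396,72),(383,180)],33)
show("bar front, z 33",[(423,70),(408,180)],33)
show("P1 outer",[(351,110),(340,235)],19)
```

```text
fence [[619.0, -103.0], [517.7, -113.3]] tool [[91.5, 57.9], [-10.3, 60.9]]
fence back [[621.9, -124.3], [558.2, -130.4]] tool [[92.9, 79.3], [28.9, 80.9]]
bar front, z 33 [[623.9, -139.2], [559.3, -146.3]] tool [[93.8, 94.4], [28.9, 96.8]]
P1 outer [[599.6, -107.0], [510.5, -114.4]] tool [[71.9, 60.5], [-17.5, 61.5]]
```

Request:
arm_command(
  plan=[
    {"wx": 0, "wy": 0, "wz": 0, "dx": 0, "dy": 0.1, "dz": 0, "jaw": 1.5},
    {"wx": 0, "wy": 0, "wz": 0, "dx": 0, "dy": 0.1, "dz": 0, "jaw": 1.5},
    {"wx": 0, "wy": 0, "wz": 0, "dx": 0, "dy": 0, "dz": 0, "jaw": 1.5},
    {"wx": 0, "wy": 0, "wz": 0, "dx": 0, "dy": 0, "dz": 0, "jaw": 1.5},
  ],
)

```text
time: 14.65
tcp_pos: [523.8, -53.5, 59.3]
ee_rot: [[0.997, 0.071, 0.0], [0.071, -0.997, 0.001], [0.0, -0.0, -1.0]]
force: [0.4, 1.3, -2.5]
gripper_width: 22.5
grasp_force: 118.4
```

Contact with the fence has begun. The gap to the bar measures about 15 mm, so 8 mm is safe.

Request:
arm_command(
  plan=[
    {"wx": 0, "wy": 0, "wz": 0, "dx": 0, "dy": 0.1, "dz": 0, "jaw": 1.5},
    {"wx": 0, "wy": 0, "wz": 0, "dx": 0, "dy": 0.1, "dz": 0, "jaw": 1.5},
    {"wx": 0, "wy": 0, "wz": 0, "dx": 0, "dy": 0.1, "dz": 0, "jaw": 1.5},
    {"wx": 0, "wy": 0, "wz": 0, "dx": 0, "dy": 0.1, "dz": 0, "jaw": 1.5},
    {"wx": 0, "wy": 0, "wz": 0, "dx": 0, "dy": 0.1, "dz": 0, "jaw": 1.5},
    {"wx": 0, "wy": 0, "wz": 0, "dx": 0, "dy": 0.1, "dz": 0, "jaw": 1.5},
    {"wx": 0, "wy": 0, "wz": 0, "dx": 0, "dy": 0, "dz": 0, "jaw": 1.5},
  ],
)

```text
time: 15.35
tcp_pos: [524.2, -59.9, 59.3]
ee_rot: [[0.997, 0.071, 0.0], [0.071, -0.997, -0.0], [0.0, 0.0, -1.0]]
force: [0.4, 1.0, -1.7]
gripper_width: 22.5
grasp_force: 118.3
```

Request:
arm_command(
  plan=[
    {"wx": 0, "wy": 0, "wz": 0, "dx": 0, "dy": 0.1, "dz": 0, "jaw": 1.5},
    {"wx": 0, "wy": 0, "wz": 0, "dx": 0, "dy": 0.1, "dz": 0, "jaw": 1.5},
    {"wx": 0, "wy": 0, "wz": 0, "dx": 0, "dy": 0, "dz": 0, "jaw": 1.5},
    {"wx": 0, "wy": 0, "wz": 0, "dx": 0, "dy": 0, "dz": 0, "jaw": 1.5},
  ],
)

```text
time: 15.75
tcp_pos: [524.3, -61.8, 59.3]
ee_rot: [[0.997, 0.072, 0.0], [0.072, -0.997, -0.0], [0.0, 0.0, -1.0]]
force: [0.9, -0.3, -1.8]
gripper_width: 22.7
grasp_force: 118.3
```

Request:
arm_command(
  plan=[
    {"wx": 0, "wy": 0, "wz": 0, "dx": 0, "dy": 0.1, "dz": 0, "jaw": 1.5},
    {"wx": 0, "wy": 0, "wz": 0, "dx": 0, "dy": 0.1, "dz": 0, "jaw": 1.5},
    {"wx": 0, "wy": 0, "wz": 0, "dx": 0, "dy": 0, "dz": 0, "jaw": 1.5},
    {"wx": 0, "wy": 0, "wz": 0, "dx": 0, "dy": 0, "dz": 0, "jaw": 1.5},
  ],
)

```text
time: 16.15
tcp_pos: [524.4, -63.8, 59.3]
ee_rot: [[0.997, 0.071, -0.0], [0.071, -0.997, -0.0], [-0.0, 0.0, -1.0]]
force: [-0.1, 1.8, -1.9]
gripper_width: 22.4
grasp_force: 118.3
```

Request:
arm_command(
  plan=[
    {"wx": 0, "wy": 0, "wz": 0, "dx": 0, "dy": 0.1, "dz": 0, "jaw": 1.5},
    {"wx": 0, "wy": 0, "wz": 0, "dx": 0, "dy": 0.1, "dz": 0, "jaw": 1.5},
    {"wx": 0, "wy": 0, "wz": 0, "dx": 0, "dy": 0, "dz": 0, "jaw": 1.5},
    {"wx": 0, "wy": 0, "wz": 0, "dx": 0, "dy": 0, "dz": 0, "jaw": 1.5},
  ],
)

```text
time: 16.55
tcp_pos: [524.6, -65.8, 59.3]
ee_rot: [[0.997, 0.072, -0.0], [0.072, -0.997, -0.0], [-0.0, 0.0, -1.0]]
force: [1.1, 1.2, -2.1]
gripper_width: 22.3
grasp_force: 118.3
```

Request:
arm_command(
  plan=[
    {"wx": 0, "wy": 0, "wz": 0, "dx": 0, "dy": 0.1, "dz": 0, "jaw": 1.5},
    {"wx": 0, "wy": 0, "wz": 0, "dx": 0, "dy": 0.1, "dz": 0, "jaw": 1.5},
    {"wx": 0, "wy": 0, "wz": 0, "dx": 0, "dy": 0, "dz": 0, "jaw": 1.5},
    {"wx": 0, "wy": 0, "wz": 0, "dx": 0, "dy": 0, "dz": 0, "jaw": 1.5},
  ],
)

```text
time: 16.95
tcp_pos: [524.7, -67.8, 59.3]
ee_rot: [[0.997, 0.072, 0.0], [0.072, -0.997, -0.0], [0.0, 0.0, -1.0]]
force: [0.8, 1.4, -2.2]
gripper_width: 22.4
grasp_force: 118.3
```

Request:
arm_command(
  plan=[
    {"wx": 0, "wy": 0, "wz": 0, "dx": 0, "dy": 0.1, "dz": 0, "jaw": 1.5},
    {"wx": 0, "wy": 0, "wz": 0, "dx": 0, "dy": 0.1, "dz": 0, "jaw": 1.5},
    {"wx": 0, "wy": 0, "wz": 0, "dx": 0, "dy": 0, "dz": 0, "jaw": 1.5},
    {"wx": 0, "wy": 0, "wz": 0, "dx": 0, "dy": 0, "dz": 0, "jaw": 1.5},
  ],
)

```text
time: 17.35
tcp_pos: [524.8, -69.8, 59.3]
ee_rot: [[0.997, 0.072, -0.0], [0.072, -0.997, -0.0], [-0.0, 0.0, -1.0]]
force: [-0.5, 0.2, -2.0]
gripper_width: 22.1
grasp_force: 118.3
```

Request:
arm_command(
  plan=[
    {"wx": 0, "wy": 0, "wz": 0, "dx": 0, "dy": 0.1, "dz": 0, "jaw": 1.5},
    {"wx": 0, "wy": 0, "wz": 0, "dx": 0, "dy": 0.1, "dz": 0, "jaw": 1.5},
    {"wx": 0, "wy": 0, "wz": 0, "dx": 0, "dy": 0, "dz": 0, "jaw": 1.5},
    {"wx": 0, "wy": 0, "wz": 0, "dx": 0, "dy": 0, "dz": 0, "jaw": 1.5},
  ],
)

```text
time: 17.75
tcp_pos: [525.0, -70.3, 59.3]
ee_rot: [[0.997, 0.071, -0.0], [0.071, -0.997, 0.003], [0.0, -0.003, -1.0]]
force: [1.0, 6.2, -1.3]
gripper_width: 22.3
grasp_force: 118.4
```

It bears on the bar. I'll press to about 9–10 N.

Request:
arm_command(
  plan=[
    {"wx": 0, "wy": 0, "wz": 0, "dx": 0, "dy": 0.04, "dz": 0, "jaw": 1.5},
    {"wx": 0, "wy": 0, "wz": 0, "dx": 0, "dy": 0.03, "dz": 0, "jaw": 1.5},
    {"wx": 0, "wy": 0, "wz": 0, "dx": 0, "dy": 0, "dz": 0, "jaw": 1.5},
    {"wx": 0, "wy": 0, "wz": 0, "dx": 0, "dy": 0, "dz": 0, "jaw": 1.5},
  ],
)

```text
time: 18.15
tcp_pos: [525.0, -70.4, 59.4]
ee_rot: [[0.998, 0.071, -0.0], [0.071, -0.997, 0.005], [0.0, -0.005, -1.0]]
force: [-0.1, 8.6, 0.5]
gripper_width: 22.4
grasp_force: 118.6
```

Holding for a second while checking the force and the row.

Request:
arm_command(
  plan=[
    {"wx": 0, "wy": 0, "wz": 0, "dx": 0, "dy": 0.02, "dz": 0, "jaw": 1.5},
    {"wx": 0, "wy": 0, "wz": 0, "dx": 0, "dy": 0, "dz": 0, "jaw": 1.5},
    {"wx": 0, "wy": 0, "wz": 0, "dx": 0, "dy": 0, "dz": 0, "jaw": 1.5},
    {"wx": 0, "wy": 0, "wz": 0, "dx": 0, "dy": 0, "dz": 0, "jaw": 1.5},
    {"wx": 0, "wy": 0, "wz": 0, "dx": 0, "dy": 0, "dz": 0, "jaw": 1.5},
    {"wx": 0, "wy": 0, "wz": 0, "dx": 0, "dy": 0, "dz": 0, "jaw": 1.5},
    {"wx": 0, "wy": 0, "wz": 0, "dx": 0, "dy": 0, "dz": 0, "jaw": 1.5},
    {"wx": 0, "wy": 0, "wz": 0, "dx": 0, "dy": 0, "dz": 0, "jaw": 1.5},
    {"wx": 0, "wy": 0, "wz": 0, "dx": 0, "dy": 0, "dz": 0, "jaw": 1.5},
    {"wx": 0, "wy": 0, "wz": 0, "dx": 0, "dy": 0, "dz": 0, "jaw": 1.5},
  ],
)

```text
time: 19.15
tcp_pos: [525.0, -70.5, 59.4]
ee_rot: [[0.998, 0.071, -0.0], [0.071, -0.997, 0.005], [0.0, -0.005, -1.0]]
force: [-0.4, 8.8, 0.1]
gripper_width: 22.5
grasp_force: 118.6
```

```bash
python3 -c "
from h import *
import pickle
st();s,im=wrist();pickle.dump(s,open('s6.pkl','wb'));cv2.imwrite('pics/w6.png',im)
st();sc=cams.camera('scene');cv2.imwrite('pics/sc6.png',sc)"
```

```text
t 19.15 tcp [525.  -70.5  59.4] yaw 4.05 tilt [-0.0003  0.0049] F [-0.41  8.82  0.15] w 22.5 g 118.6
t 19.2 tcp [525.  -70.5  59.4] yaw 4.05 tilt [-0.0002  0.0048] F [-0.2   9.7   0.59] w 22.2 g 118.6
```

View pics/w6.png

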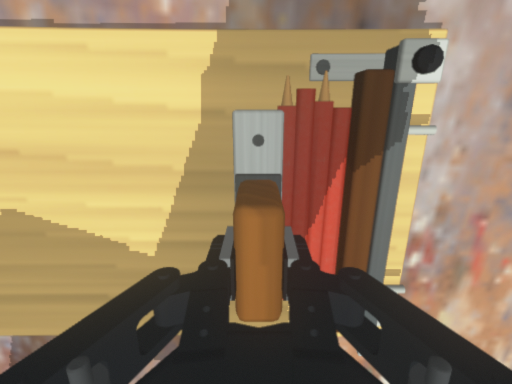

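The row is tight against the fence, and the fence sits on the bar (no gap at x≈385) at about 9 N held for over 1 s. Now I'll back off, lift and carry the rake back.

Request:
arm_command(
  plan=[
    {"wx": 0, "wy": 0, "wz": 0, "dx": 0, "dy": -0.2, "dz": 0, "jaw": 1.5},
    {"wx": 0, "wy": 0, "wz": 0, "dx": 0, "dy": -0.3, "dz": 0, "jaw": 1.5},
    {"wx": 0, "wy": 0, "wz": 0, "dx": 0, "dy": -0.5, "dz": 0, "jaw": 1.5},
    {"wx": 0, "wy": 0, "wz": 0, "dx": 0, "dy": -0.5, "dz": 0, "jaw": 1.5},
    {"wx": 0, "wy": 0, "wz": 0, "dx": 0, "dy": 0, "dz": 0, "jaw": 1.5},
    {"wx": 0, "wy": 0, "wz": 0, "dx": 0, "dy": 0, "dz": -1.5, "jaw": 1.5},
    {"wx": 0, "wy": 0, "wz": 0, "dx": 0, "dy": 0, "dz": -2.5, "jaw": 1.5},
    {"wx": 0, "wy": 0, "wz": 0, "dx": 0, "dy": 0, "dz": -2.5, "jaw": 1.5},
    {"wx": 0, "wy": 0, "wz": 0, "dx": 0, "dy": 0, "dz": -1.5, "jaw": 1.5},
    {"wx": 0, "wy": 0, "wz": 0, "dx": 0, "dy": 0, "dz": 0, "jaw": 1.5},
  ],
)

```text
time: 20.25
tcp_pos: [526.2, -58.2, 143.2]
ee_rot: [[0.997, 0.071, 0.007], [0.071, -0.997, -0.002], [0.006, 0.002, -1.0]]
force: [0.1, 0.1, -2.1]
gripper_width: 22.5
grasp_force: 118.6
```

Request:
arm_command(
  plan=[
    {"wx": 0, "wy": 0, "wz": 0, "dx": -0.6, "dy": 2, "dz": 0, "jaw": 1.5},
    {"wx": 0, "wy": 0, "wz": 0, "dx": -1.2, "dy": 3.5, "dz": 0, "jaw": 1.5},
    {"wx": 0, "wy": 0, "wz": 0, "dx": -1.3, "dy": 4, "dz": 0, "jaw": 1.5},
    {"wx": 0, "wy": 0, "wz": 0, "dx": -1.3, "dy": 4, "dz": 0, "jaw": 1.5},
    {"wx": 0, "wy": 0, "wz": 0, "dx": -1.3, "dy": 4, "dz": 0, "jaw": 1.5},
    {"wx": 0, "wy": 0, "wz": 0, "dx": -1.3, "dy": 4, "dz": 0, "jaw": 1.5},
    {"wx": 0, "wy": 0, "wz": 0, "dx": -1.3, "dy": 4, "dz": 0, "jaw": 1.5},
    {"wx": 0, "wy": 0, "wz": -1, "dx": -1, "dy": 2.2, "dz": 0, "jaw": 1.5},
    {"wx": 0, "wy": 0, "wz": -1, "dx": 0, "dy": 0, "dz": 0, "jaw": 1.5},
    {"wx": 0, "wy": 0, "wz": 0, "dx": 0, "dy": 0, "dz": 0, "jaw": 1.5},
  ],
)

```text
time: 21.25
tcp_pos: [449.9, -340.8, 137.8]
ee_rot: [[0.97, 0.242, -0.002], [0.242, -0.97, 0.002], [-0.001, -0.002, -1.0]]
force: [0.7, 0.3, -2.4]
gripper_width: 22.3
grasp_force: 118.8
```

Request:
arm_command(
  plan=[
    {"wx": 0, "wy": 0, "wz": 0, "dx": 0, "dy": 0, "dz": 0, "jaw": 1.5},
    {"wx": 0, "wy": 0, "wz": 0, "dx": 0, "dy": 0, "dz": 0, "jaw": 1.5},
    {"wx": 0, "wy": 0, "wz": 0, "dx": 0, "dy": 0, "dz": 0, "jaw": 1.5},
  ],
)

```text
time: 21.55
tcp_pos: [451.2, -339.9, 139.1]
ee_rot: [[0.97, 0.244, -0.0], [0.244, -0.97, 0.0], [-0.0, -0.0, -1.0]]
force: [-0.1, -0.1, -3.1]
gripper_width: 22.6
grasp_force: 118.8
```

```bash
python3 -c "
from h import *
st();cv2.imwrite('pics/t7.png',cams.camera('top'))
im=cv2.imread('pics/t7.png')[190:310,125:375]
cv2.imwrite('pics/c7.png',cv2.resize(im,None,fx=3.2,fy=3.2,interpolation=cv2.INTER_CUBIC))"
```

```text
t 21.55 tcp [ 451.2 -339.9  139.1] yaw 14.12 tilt [-0.0002  0.0002] F [-0.09 -0.14 -3.05] w 22.6 g 118.8
```

View pics/c7.png

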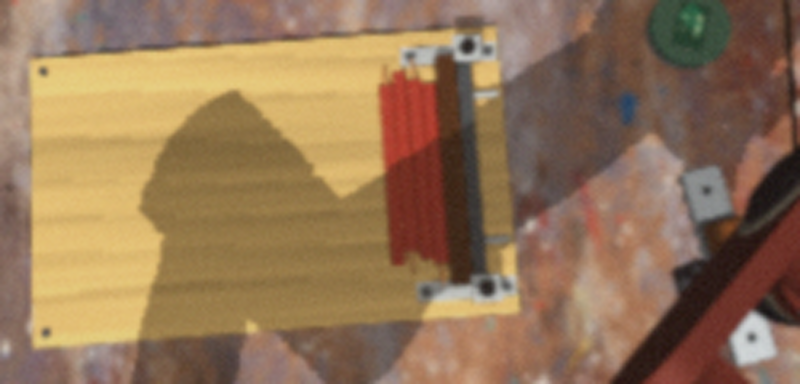

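The pencils lie in a tight row at the fence (px 380–445), with the fence on the bar. I'll set the rake down.

Request:
arm_command(
  plan=[
    {"wx": 0, "wy": 0, "wz": 0, "dx": 0.1, "dy": 0.5, "dz": 1.5, "jaw": 1.5},
    {"wx": 0, "wy": 0, "wz": 0, "dx": 0, "dy": 0, "dz": 2, "jaw": 1.5},
    {"wx": 0, "wy": 0, "wz": 0, "dx": 0, "dy": 0, "dz": 2, "jaw": 1.5},
    {"wx": 0, "wy": 0, "wz": 0, "dx": 0, "dy": 0, "dz": 1.7, "jaw": 1.5},
    {"wx": 0, "wy": 0, "wz": 0, "dx": 0, "dy": 0, "dz": 1, "jaw": 1.5},
    {"wx": 0, "wy": 0, "wz": 0, "dx": 0, "dy": 0, "dz": 0.6, "jaw": 1.5},
    {"wx": 0, "wy": 0, "wz": 0, "dx": 0, "dy": 0, "dz": 0.3, "jaw": 1.5},
    {"wx": 0, "wy": 0, "wz": 0, "dx": 0, "dy": 0, "dz": 0.1, "jaw": 1.5},
    {"wx": 0, "wy": 0, "wz": 0, "dx": 0, "dy": 0, "dz": 0, "jaw": 1.5},
    {"wx": 0, "wy": 0, "wz": 0, "dx": 0, "dy": 0, "dz": 0, "jaw": 1.5},
  ],
)

```text
time: 22.6
tcp_pos: [453.7, -345.6, 48.2]
ee_rot: [[0.97, 0.244, 0.001], [0.244, -0.97, -0.001], [0.001, 0.001, -1.0]]
force: [-0.4, 0.2, -2.0]
gripper_width: 22.4
grasp_force: 118.8
```

Request:
arm_command(
  plan=[
    {"wx": 0, "wy": 0, "wz": 0, "dx": 0, "dy": 0, "dz": 0.1, "jaw": 1.5},
    {"wx": 0, "wy": 0, "wz": 0, "dx": 0, "dy": 0, "dz": 0.1, "jaw": 1.5},
    {"wx": 0, "wy": 0, "wz": 0, "dx": 0, "dy": 0, "dz": 0, "jaw": 1.5},
    {"wx": 0, "wy": 0, "wz": 0, "dx": 0, "dy": 0, "dz": 0, "jaw": 1.5},
  ],
)

```text
time: 23.0
tcp_pos: [453.4, -345.4, 45.8]
ee_rot: [[0.97, 0.244, 0.0], [0.244, -0.97, -0.001], [0.0, 0.001, -1.0]]
force: [-1.2, 0.9, 0.7]
gripper_width: 22.2
grasp_force: 119.3
```

The rake is standing on the bench, with light contact. Release it and rise.

Request:
arm_command(
  plan=[
    {"wx": 0, "wy": 0, "wz": 0, "dx": 0, "dy": 0, "dz": 0, "jaw": 3},
    {"wx": 0, "wy": 0, "wz": 0, "dx": 0, "dy": 0, "dz": 0, "jaw": 4},
    {"wx": 0, "wy": 0, "wz": 0, "dx": 0, "dy": 0, "dz": 0, "jaw": 6},
    {"wx": 0, "wy": 0, "wz": 0, "dx": 0, "dy": 0, "dz": 0, "jaw": 7},
    {"wx": 0, "wy": 0, "wz": 0, "dx": 0, "dy": 0, "dz": 0, "jaw": 7},
    {"wx": 0, "wy": 0, "wz": 0, "dx": 0, "dy": 0, "dz": 0, "jaw": 7},
  ],
  force=20,
)

```text
time: 23.6
tcp_pos: [453.2, -345.1, 45.3]
ee_rot: [[0.97, 0.244, -0.0], [0.244, -0.97, -0.0], [-0.0, -0.0, -1.0]]
force: [0.6, 0.6, 0.1]
gripper_width: 70.1
grasp_force: 0.0
```

Request:
arm_command(
  plan=[
    {"wx": 0, "wy": 0, "wz": 0, "dx": 0, "dy": 0, "dz": -1.5, "jaw": 7},
    {"wx": 0, "wy": 0, "wz": 0, "dx": 0, "dy": 0, "dz": -2.5, "jaw": 7},
    {"wx": 0, "wy": 0, "wz": 0, "dx": 0, "dy": 0, "dz": -2.5, "jaw": 7},
    {"wx": 0, "wy": 0, "wz": 0, "dx": 0, "dy": 0, "dz": -2.5, "jaw": 7},
    {"wx": 0, "wy": 0, "wz": 0, "dx": 0, "dy": 0, "dz": -1.5, "jaw": 7},
    {"wx": 0, "wy": 0, "wz": 0, "dx": 0, "dy": 0, "dz": 0, "jaw": 7},
    {"wx": 0, "wy": 0, "wz": 0, "dx": 0, "dy": 0, "dz": 0, "jaw": 7},
  ],
)

```text
time: 24.3
tcp_pos: [453.1, -345.0, 150.2]
ee_rot: [[0.97, 0.244, -0.0], [0.244, -0.97, 0.0], [-0.0, -0.0, -1.0]]
force: [-0.3, 0.1, -0.3]
gripper_width: 69.9
grasp_force: 0.0
```

```bash
python3 -c "
from h import *
st();s,im=wrist();cv2.imwrite('pics/w8.png',im)"
```

```text
t 24.3 tcp [ 453.1 -345.   150.2] yaw 14.1 tilt [-0.0001  0.0001] F [-0.28  0.07 -0.32] w 69.9 g 0.0
```

View pics/w8.png

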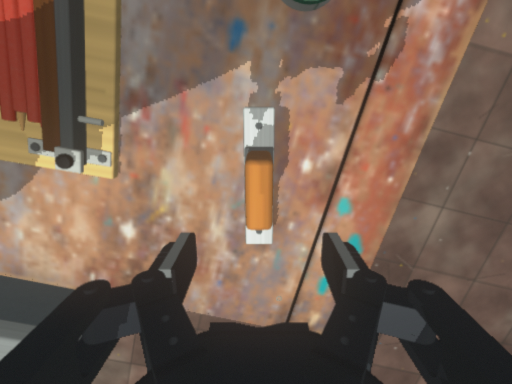

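The rake stands upright at its old place (px 246–274, 108–243) and the gripper is clear. Handing in.

```bash
python3 -c "
from station import r
print(r.finish_job())"
```

```text
the job is handed in; nothing more can be done
None
```

I raked the four pencils into a tight parallel row and pressed it and the fence home on the bar at about 9 N for just over a second. The rake is back upright where it stood, and the job is handed in (no verdict was returned).

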